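# Index the inspection fixture one hole towards the red bin

## Task

Turn the indexing inspection fixture by one hole: hook a fingertip through the red pull ring of its spring pin, lift the pin clear of its hole, swing the arm to the very next hole on the side where the red bin stands, and let the pin drop fully home there. Only hook the ring gently, do not pinch or grip it, and do not pick up, push aside or knock over the bins, the magnifier or the jar; finish with the gripper clear of everything.

Things in the scene. Friction and masses are not known exactly. Their poses are not given: they have to be found in the camera images.
- index_base: Fixed base of the fixture, blue plate 150 x 130 x 10 mm. Origin: on the arm's vertical pivot axis, at bench height; z up. A grey steel sector plate (radii 114 to 146 mm, top z = 30 mm) lies on its -x side, towards the robot, with 5 index holes at radius 130 mm, 0.349 rad (20 degrees) apart, the middle one on the -x axis; holes 10 mm wide, 12 deep. +y = left seen from the robot.
- swing_arm (a joint): Arm angle about the pivot, rad: 0 = pin in the middle hole (start, +-0.008 play); positive = ring moved to +y of index_base. Holes at 0, +-0.349, +-0.698. Friction 0.06 N m, no spring. Aluminium bar 34 mm wide, top z = 46 mm, from a round turntable over the pivot (92 mm across, carries a black part, top about z = 60 mm) out to the pin at 130 mm.
- index_pin (a joint): Height of the spring pin above home, m: 0 = fully home in a hole, 0.010 = tip clear of the holes, 0.030 = upper stop. A spring presses it down, 4.5 N at home, 7.5 N at the top. Let down between holes, its round tip rides on the sector (value about 0.010) and snaps into the next hole that the arm reaches.
- pull_ring: Red rigid pull ring on top of the pin, upright across the arm: inner diameter 64, outer 78 mm, bar 7 mm. Origin: its centre, 113 mm above the bench with the pin home; rises and swings with the pin. x axis level, square to the ring, pointing to the pivot; z up.
- red_bin: Loose open red parts bin, 112 x 75 x 47 mm, origin at the centre of its underside. Stands to the left or to the right of the fixture, nearer the robot; it tells which way to swing.
- blue_bin: Loose open blue parts bin, 102 x 70 x 52 mm, origin at the centre of its underside, on the other side. Bystander.
- loupe: Small loose black magnifier (loupe), 38 mm across, 28 mm high, origin at the centre of its underside. Bystander.
- jar: Small loose white jar with a red lid, 46 mm across, 50 mm high, origin at the centre of its underside. Bystander.
- ring_top (a point): Centre of the ring's upper bar, 35.5 mm above the ring's centre: the bar to lift by. A finger sloping down towards the pivot by about 45 degrees goes through the ring from the robot's side and lifts it; the ring's sides then carry the arm along. Below the ring: stem 13 mm thick, plunger housing 27 mm thick up to z = 68 mm, and the arm (top z = 46 mm); beyond it free space down to the arm.

How it is judged:
By the outcome, as a careful person would: the job done as asked, in the order asked, and still so for the second after the job is handed in, with the robot touching nothing.
It also fails if it takes over 54 s, if anything falls off the work surface, if the arm or the gripper's body presses on something with over 40 N, if the wrist force passes 120 N, or if a joint passes its speed limit or range.

## Robot

A 6-joint arm with a two-finger parallel gripper is mounted at the origin on a cart in front of the work surface, level with it; the furniture and walls round the work are solid. World frame = base frame: x ahead of the robot, y to its left, z up, the work surface at z = 0. Lengths are in m, angles in degrees, forces in N, time in s.
With the tool pointing down it reaches from about 0.275 to 0.775 m from the base axis. Payload 14.6 kg.
Tool frame: the origin (TCP) lies at the very end of the fingers, on their centre line; the grasp point (between the pads) lies 19 mm behind it; z points along the fingers, y is the line along which they close (so a half turn about z gives the same grasp; the last joint's range is limited). The gripper opens to 85 mm and grips with 20 to 120 N. Pads are 22 mm wide; open, the fingers measure 114 mm over their backs; the gripper's body (76 mm by 85 mm) begins 54 mm behind the grasp point. The pads swing forward as they close: fully open they stand 13 mm farther back than shut.
Start: joints at [59.971, 15.075, -2.767, 72.158, 0, 81.102], TCP at [0.189, 0.49, 0.231] pointing down, gripper open.
Joint ranges: [-151.79, 151.79], [-50.71, 97.33], [-67.44, 78.34], [-121.81, 120.89], [-77.56, 73.72], [-180, 180]. Speed limits (degrees/s): [108.29, 108.29, 147.25, 159.86, 180, 180].

## Interface

Orientations are given as a 3x3 rotation matrix whose columns are the frame's x, y, z axes.
In Python, from workcell import r gives the robot as it stands.
- The arm moves only by the shell command python3 -m pendant 'ROWS'. ROWS is JSON, a list of rows, each a list of 7 numbers: the gripper's target within -1 to 1 (shut at 1, half-way at 0, fully open at -1), then the shift along the tool's x, y, z in cm, then the turn, a rotation vector about the tool's x, y, z in degrees. A call has 1 to 10 rows; each row shifts and turns the commanded pose from where the row before left it, along the tool's axes as they then stand; what a row does not reach is not made up. A row lasts 1/12 s, in which the tool goes at most 41.7 mm and 7.16 degrees, less where a joint would pass 70% of its speed; a pose out of reach is approached as far as the arm can. A call with a gripper value outside its range is refused whole. The fingers move at their own pace and stop on an object; the grip force is fixed at half the most. Time passes only in rows, so rows that do not move let the fingers close. It gives the time, the measured TCP pose, the force, the opening and the grip force at its end, in the units of the state.
- r.read_state(): the state, without advancing time (a new reading comes with each control period).
- r.grab_frame(name): name is "side" or "top"; returns the picture (400x640x3 uint8, red, green, blue); there is no depth.
- r.calibration(name): a dict with "fx", "fy", "cx", "cy" (pixels), "rvec" (rotation vector, rad) and "tvec" (3), from world to camera coordinates, as OpenCV has them. Camera axes: x right, y down, z forward; pixel columns grow to the right and rows downward; lengths in m; the calibration is good to about 2 mm. A picture is of the moment at which its call begins. calibration takes no time and is no camera call.
- r.hand_in(): hands the job in; it is judged then, once.
The state is a dict: "t": time; "q": joint angles; "joint_velocities": joint speeds; "tau": joint torques, N m; "eef_pos": TCP position; "tcp_rot": TCP orientation; "contact_force": force on the tool from outside, world axes, zero at the start; "moment": the same for the moment, N m; "width": finger opening in m; "finger_force": force on a finger pad.
Only numpy, scipy, OpenCV 4.12 (cv2) and the standard library are available. Lean on these libraries where they do the work, as an engineer would, in place of code of your own. Each camera call takes 0.05 s, during which the arm holds its last target. There are 200 camera calls.

## Working session

There is one attempt and no reset: what is moved stays moved. The work goes in short steps, Python scripts to look and compute and a shell command to move; the robot and the scene stay as the last step left them, time stands still between calls to the robot, and variables do not carry over. Pictures are saved under pics/ and viewed, at most 10 in all, crops included, and the job is handed in when it is done.

```bash
mkdir -p pics; ls; python3 - <<'E'
from workcell import r
import cv2
for n in("side","top"):
    cv2.imwrite(f"pics/{n}0.png",r.grab_frame(n)[:,:,::-1]); print(n,r.calibration(n))
s=r.read_state();print(s)
E
```

```text
pics
side {'fx': 432.1528148729059, 'fy': 432.1528148729059, 'cx': 313.15003020760497, 'cy': 197.16448958832345, 'rvec': array([ 1.94645449, -0.24423237,  0.14107874]), 'tvec': array([-0.4845897 ,  0.18049054,  0.95544032])}
top {'fx': 467.73786051165195, 'fy': 467.73786051165195, 'cx': 321.5207007467421, 'cy': 200.99882167990705, 'rvec': array([ 2.14508905, -2.17571102,  0.13028695]), 'tvec': array([0.01670447, 0.51699896, 1.41580898])}
{'t': 0.1, 'q': array([ 5.99714108e+01,  1.50959325e+01, -2.79834984e+00,  7.21572232e+01,
        6.68156932e-04,  8.11027804e+01]), 'joint_velocities': array([-0.02600281, -0.05877056,  0.09753421, -0.04494297,  0.01365167,
        0.01424174]), 'tau': array([ 5.22785238e-03, -6.38577247e+01,  3.85063934e+01,  9.93909664e-03,
       -2.39441243e-05,  2.68985167e-05]), 'eef_pos': array([0.18914806, 0.4895033 , 0.23088602]), 'tcp_rot': array([[-9.32756259e-01,  3.60507350e-01, -4.59955249e-04],
       [ 3.60507612e-01,  9.32755951e-01, -7.72445688e-04],
       [ 1.50553648e-04, -8.86320919e-04, -9.99999596e-01]]), 'contact_force': array([0.80987792, 1.13777939, 0.16647375]), 'moment': array([-0.02396877,  0.00636056, -0.02151379]), 'finger_force': 0.0, 'width': 0.08547056197937779}
```

View pics/side0.png

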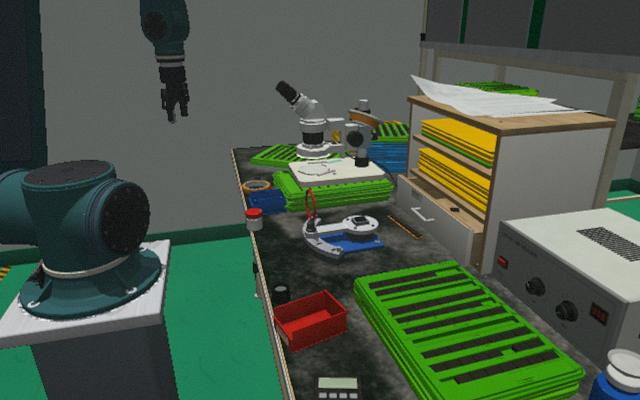

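View pics/top0.png

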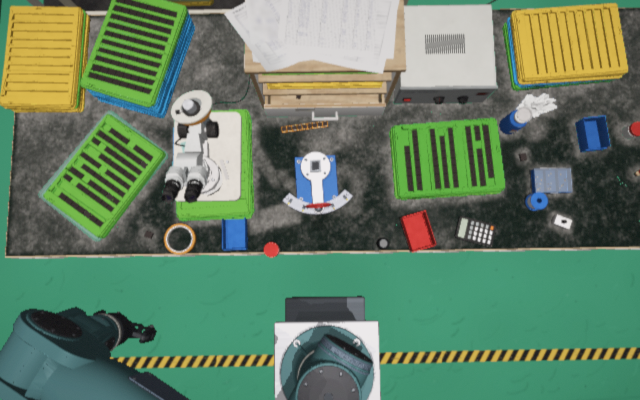

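The side view shows the ring at about (311,203) and the fixture pivot at about (362,220). In the top view the ring is at about (319,206) and the turntable at (315,165). The red bin is on the right (-y) at (418,230), so the swing is negative.

```bash
cat > h.py <<'E'
import cv2,numpy as np
from workcell import r
def cam(n):
    c=r.calibration(n);R,_=cv2.Rodrigues(np.array(c["rvec"]));return np.array([[c["fx"],0,c["cx"]],[0,c["fy"],c["cy"]],[0,0,1]]),R,np.array(c["tvec"]).reshape(3)
def plane(n,uv,z):
    K,R,t=cam(n);o=-R.T@t;d=R.T@np.linalg.inv(K)@np.array([*uv,1.]);return o+d*(z-o[2])/d[2]
def tri(us,ut):
    A=[];P=[]
    for n in("side","top"):
        K,R,t=cam(n);P.append(K@np.c_[R,t])
    X=cv2.triangulatePoints(P[0],P[1],np.array(us,float).reshape(2,1),np.array(ut,float).reshape(2,1));return (X[:3]/X[3]).ravel()
def proj(n,X):
    K,R,t=cam(n);p=K@(R@np.array(X)+t);return p[:2]/p[2]
def red(im):
    h=cv2.cvtColor(im,cv2.COLOR_RGB2HSV);return (((h[...,0]<8)|(h[...,0]>172))&(h[...,1]>130)&(h[...,2]>60)).astype(np.uint8)
def ring(n,im,box):
    x0,y0,x1,y1=box;m=red(im)[y0:y1,x0:x1];ys,xs=np.nonzero(m);return np.c_[xs+x0,ys+y0]
E
python3 - <<'E'
from h import *
s=r.grab_frame("side");t=r.grab_frame("top")
ps=ring("side",s,(290,175,335,235));pt=ring("top",t,(290,190,350,225))
for p in(ps,pt):print(len(p),p.min(0),p.max(0),p.mean(0))
def rect(p):return cv2.minAreaRect(p.astype(np.float32))
print(rect(ps),rect(pt)); 
# top: blue plate, white turntable
h=cv2.cvtColor(t,cv2.COLOR_RGB2HSV)
m=((h[...,0]>100)&(h[...,0]<125)&(h[...,1]>120)).astype(np.uint8);m[:, :280]=0;m[:,350:]=0;m[:140]=0;m[225:]=0
ys,xs=np.nonzero(m);rb=cv2.minAreaRect(np.c_[xs,ys].astype(np.float32));print(rb,plane("top",rb[0],.01),[plane("top",q,.01)[:2] for q in cv2.boxPoints(rb)])
a=s[170:270,280:400];b=t[140:225,270:365]
a=cv2.resize(a,None,fx=4,fy=4,interpolation=2);b=cv2.resize(b,(400,400*85//95),interpolation=2)
o=np.zeros((400,800,3),np.uint8);o[:a.shape[0],:400]=a[:,:400];o[:b.shape[0],400:]=b
cv2.imwrite("pics/z.png",o[:,:,::-1])
E
```

```text
105 [305 189] [315 219] [309.97142857 204.61904762]
64 [307 203] [329 207] [318.1875 205.1875]
((310.09405517578125, 203.9405975341797), (30.149629592895508, 9.154341697692871), 84.2894058227539) ((318.0310363769531, 205.3724365234375), (3.737046957015991, 22.09010124206543), 85.2363510131836)
((315.64605712890625, 178.19027709960938), (46.89589309692383, 41.57437515258789), 86.18592071533203) [0.59244508 0.02684345 0.01      ] [array([0.66422931, 0.09672549]), array([ 0.6713195 , -0.03509503]), array([ 0.52146844, -0.04225241]), array([0.51457395, 0.08799405])]
```

View pics/z.png

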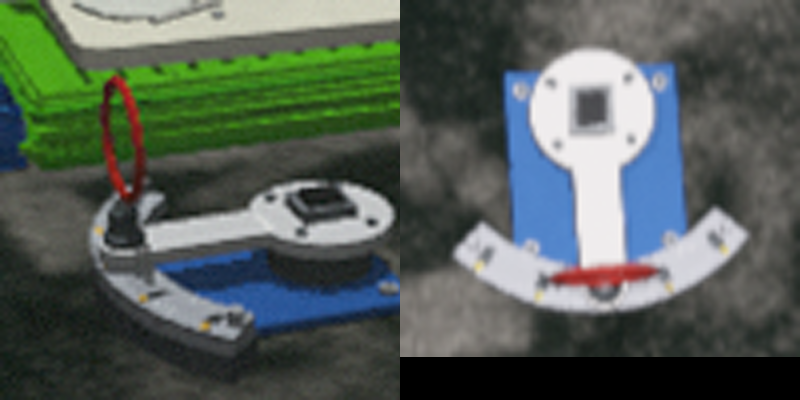

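The zoom shows the ring upright above the sector, with the turntable centre at about (315.6,166.1) in the top view. The sector has two free holes on each side.

```bash
python3 - <<'E'
from h import *
c=tri((310.3,204.3),(318.1,205.3));print(c, plane("top",(318.1,205.3),.113))
pv=plane("top",(315.6,166.1),.046);print(pv, np.linalg.norm((pv-c)[:2]),np.degrees(np.arctan2(*(pv-c)[1::-1])))
t=r.grab_frame("top");
for n,(z,p0) in dict(red=(.047,(418,230)),blue=(.052,(235,234)),jar=(.05,(271,249)),loupe=(.028,(383,243))).items():print(n,plane("top",p0,z))
p=pv.copy()
for X in(c,c+[0,0,.0355]):print(proj("side",X),proj("top",X))
E
```

```text
[0.49647148 0.01940616 0.11277852] [0.49486557 0.01968535 0.113     ]
[0.62415487 0.02614643 0.046     ] 0.12786117133010524 3.0217754144931566
red [ 0.42244115 -0.28220002  0.047     ]
blue [0.41792921 0.27225503 0.052     ]
jar [0.37132443 0.16376406 0.05      ]
loupe [ 0.38516531 -0.177281    0.028     ]
[309.52798187 204.40652592] [318.18899199 204.75921647]
[309.2373419  190.61685023] [318.10486367 203.37072334]
```

```bash
cat >> h.py <<'E'
from scipy.spatial.transform import Rotation as Ro
C=np.array([.4955,.0195,.113]);PV=np.array([.6245,.0262,0]);YAW=3.0
def Rt(yaw,tilt=45):
    y=np.radians(yaw);a=np.radians(tilt);u=np.array([np.cos(y),np.sin(y),0]);z=u*np.cos(a)-np.array([0,0,np.sin(a)])
    yy=np.array([-np.sin(y),np.cos(y),0]);return np.c_[np.cross(yy,z),yy,z]
def to(p,R):
    s=r.read_state();R0=np.array(s["tcp_rot"]);p0=np.array(s["eef_pos"])
    print("rot deg",np.degrees(Ro.from_matrix(R0.T@R).as_rotvec()).round(2),"shift cm now",(100*R0.T@(p-p0)).round(2),"after rot",(100*R.T@(p-p0)).round(2),"pos",p0.round(4),"F",np.array(s["contact_force"]).round(1))
E
python3 - <<'E'
from h import *
R=Rt(YAW);d=R[:,2]
p=C+[0,0,.006]+d*.03-d*.13
print(p);to(p,R)
E
```

```text
[0.42488623 0.01579929 0.18971068]
rot deg [ -9.5  -44.33 -22.86] shift cm now [-39.06 -35.7    4.15] after rot [-11.96 -48.55  17.81] pos [0.1892 0.4896 0.2311] F [ 0.9 -0.1  0.2]
```

```bash
python3 -m pendant '[[1,0,0,0,-1.19,-5.54,-2.86],[1,0,0,0,-1.19,-5.54,-2.86],[1,0,0,0,-1.19,-5.54,-2.86],[1,0,0,0,-1.19,-5.54,-2.86],[1,0,0,0,-1.19,-5.54,-2.86],[1,0,0,0,-1.19,-5.54,-2.86],[1,0,0,0,-1.19,-5.54,-2.86],[1,0,0,0,-1.19,-5.54,-2.86]]'
python3 -m pendant '[[1,-0.6,-2.43,0.89,0,0,0],[1,-0.6,-2.43,0.89,0,0,0],[1,-0.6,-2.43,0.89,0,0,0],[1,-0.6,-2.43,0.89,0,0,0],[1,-0.6,-2.43,0.89,0,0,0],[1,-0.6,-2.43,0.89,0,0,0],[1,-0.6,-2.43,0.89,0,0,0],[1,-0.6,-2.43,0.89,0,0,0],[1,-0.6,-2.43,0.89,0,0,0],[1,-0.6,-2.43,0.89,0,0,0]]'
python3 - <<'E'
from h import *
R=Rt(YAW);d=R[:,2]
to(C+[0,0,.006]+d*.03-d*.13,R)
E
```

```text
t: 0.92
eef_pos: [0.1889, 0.4899, 0.2319]
tcp_rot: [[-0.703, -0.055, 0.71], [-0.039, 0.998, 0.04], [-0.711, 0.001, -0.704]]
contact_force: [0.8, 0.7, -0.5]
width: -0.0004
finger_force: 0.0
t: 1.75
eef_pos: [0.3074, 0.2516, 0.2106]
tcp_rot: [[-0.705, -0.054, 0.707], [-0.038, 0.999, 0.039], [-0.708, 0.001, -0.706]]
contact_force: [0.1, 0.5, -0.5]
width: -0.0001
finger_force: 0.0
rot deg [0.09 0.05 0.03] shift cm now [ -5.93 -24.18   8.87] after rot [ -5.95 -24.16   8.9 ] pos [0.3074 0.2516 0.2106] F [ 0.1  0.5 -0.5]
```

```bash
python3 -m pendant '[[1,-0.6,-2.42,0.89,0,0,0],[1,-0.6,-2.42,0.89,0,0,0],[1,-0.6,-2.42,0.89,0,0,0],[1,-0.6,-2.42,0.89,0,0,0],[1,-0.6,-2.42,0.89,0,0,0],[1,-0.6,-2.42,0.89,0,0,0],[1,-0.6,-2.42,0.89,0,0,0],[1,-0.6,-2.42,0.89,0,0,0],[1,-0.6,-2.42,0.89,0,0,0],[1,-0.6,-2.42,0.89,0,0,0]]'
python3 -m pendant '[[1,0,0,0,0,0,0]]'
python3 - <<'E'
from h import *
R=Rt(YAW);d=R[:,2]
to(C+[0,0,.006]+d*.03-d*.13,R)
s=r.grab_frame("side");cv2.imwrite("pics/a.png",cv2.resize(s[110:260,200:400],None,fx=4,fy=4)[:,:,::-1])
E
```

```text
t: 2.58
eef_pos: [0.4138, 0.0399, 0.1914]
tcp_rot: [[-0.708, -0.052, 0.704], [-0.037, 0.999, 0.038], [-0.705, 0.001, -0.709]]
contact_force: [0.4, 1.4, -0.7]
width: -0.0001
finger_force: 0.0
t: 2.67
eef_pos: [0.4157, 0.0362, 0.1918]
tcp_rot: [[-0.708, -0.045, 0.705], [-0.032, 0.999, 0.032], [-0.705, 0.0, -0.709]]
contact_force: [0.8, 0.1, 0.4]
width: -0.0
finger_force: 0.0
rot deg [-0.28 -0.14 -0.29] shift cm now [-0.44 -2.08  0.73] after rot [-0.42 -2.09  0.72] pos [0.4157 0.0362 0.1918] F [0.8 0.1 0.4]
```

View pics/a.png

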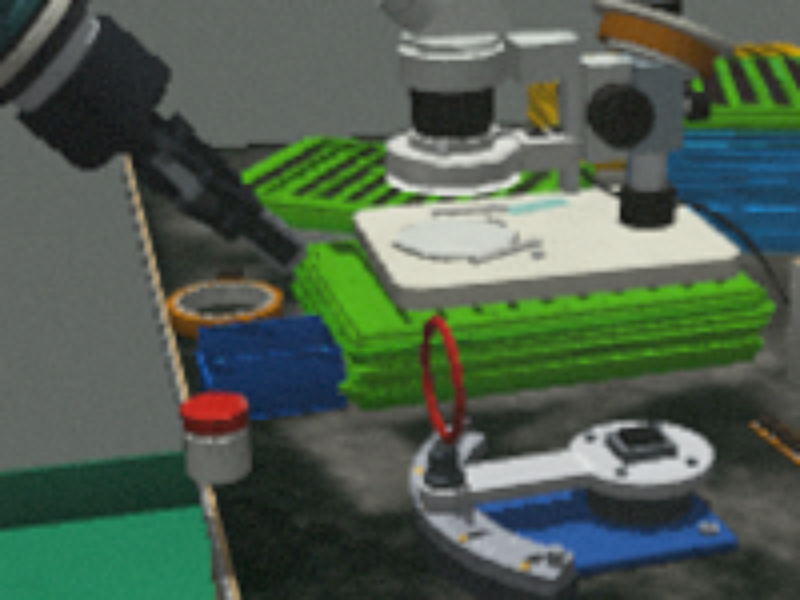

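The shut fingers slope down toward the ring, with the fingertip at about (290,255) and the ring at (442,380) in the crop. I'll align them and go in partway.

```bash
python3 -m pendant '[[1,-0.14,-0.7,0.24,-0.1,0,-0.1],[1,-0.14,-0.7,0.24,-0.1,0,-0.1],[1,-0.14,-0.7,0.24,-0.1,0,-0.1],[1,0,0,0,0,0,0],[1,0,0,0,0,0,0],[1,0,0,0,0,0,0]]'
python3 - <<'E'
from h import *
R=Rt(YAW);d=R[:,2]
to(C+[0,0,.006]+d*.03,R)
E
```

```text
t: 3.22
eef_pos: [0.4226, 0.0214, 0.1888]
tcp_rot: [[-0.709, -0.061, 0.703], [-0.042, 0.998, 0.044], [-0.704, 0.001, -0.71]]
contact_force: [0.2, -0.3, -1.0]
width: -0.0001
finger_force: 0.0
rot deg [ 0.39 -0.24  0.29] shift cm now [-0.26 -0.66 13.08] after rot [-0.21 -0.57 13.08] pos [0.4226 0.0214 0.1888] F [ 0.2 -0.3 -1. ]
```

```bash
python3 -m pendant '[[1,-0.02,-0.06,0.9,0,0,0],[1,-0.02,-0.06,0.9,0,0,0],[1,-0.02,-0.06,0.9,0,0,0],[1,-0.02,-0.06,0.9,0,0,0],[1,-0.02,-0.06,0.9,0,0,0],[1,-0.02,-0.06,0.9,0,0,0],[1,-0.02,-0.06,0.9,0,0,0],[1,-0.02,-0.06,0.9,0,0,0],[1,-0.02,-0.06,0.9,0,0,0],[1,0,0,0,0,0,0]]'
python3 - <<'E'
from h import *
R=Rt(YAW);d=R[:,2]
to(C+[0,0,.006]+d*.03,R)
E
```

```text
t: 4.05
eef_pos: [0.4818, 0.0195, 0.1319]
tcp_rot: [[-0.709, -0.061, 0.702], [-0.042, 0.998, 0.044], [-0.704, 0.001, -0.711]]
contact_force: [-0.3, -0.4, 1.1]
width: -0.0
finger_force: 0.0
rot deg [ 0.41 -0.28  0.29] shift cm now [-0.08 -0.11  4.88] after rot [-0.05 -0.08  4.88] pos [0.4818 0.0195 0.1319] F [-0.3 -0.4  1.1]
```

```bash
python3 -m pendant '[[1,0,0,0.8,0,0,0],[1,0,0,0.8,0,0,0],[1,0,0,0.8,0,0,0],[1,0,0,0.8,0,0,0],[1,0,0,0.8,0,0,0],[1,0,0,0.8,0,0,0],[1,0,0,0,0,0,0],[1,0,0,0,0,0,0]]'
python3 - <<'E'
from h import *
R=Rt(YAW);d=R[:,2]
to(C+[0,0,.006]+d*.03,R)
s=r.grab_frame("side");t=r.grab_frame("top");a=cv2.resize(s[150:250,260:360],(400,400),interpolation=2);b=cv2.resize(t[140:240,265:365],(400,400),interpolation=2)
cv2.imwrite("pics/b.png",np.hstack([a,b])[:,:,::-1])
E
```

```text
t: 4.72
eef_pos: [0.5154, 0.0213, 0.0993]
tcp_rot: [[-0.71, -0.061, 0.702], [-0.042, 0.998, 0.044], [-0.703, 0.001, -0.711]]
contact_force: [-0.2, 0.2, -0.7]
width: 0.0001
finger_force: 0.0
rot deg [ 0.4  -0.32  0.28] shift cm now [ 0.02 -0.07  0.2 ] after rot [ 0.02 -0.07  0.2 ] pos [0.5154 0.0213 0.0993] F [-0.2  0.2 -0.7]
```

View pics/b.png

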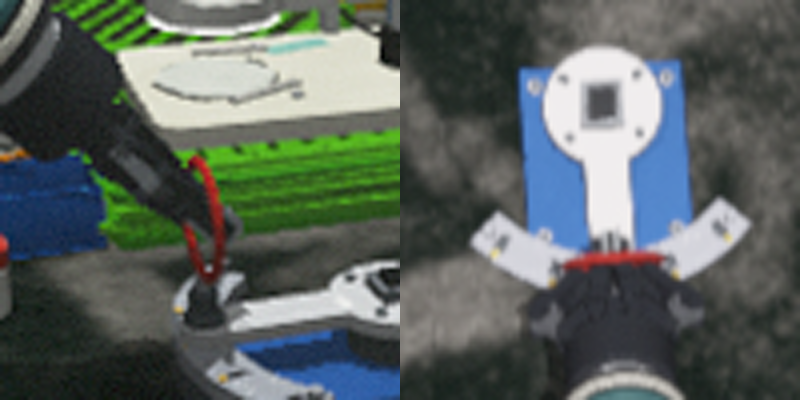

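The fingertip is through the ring, at about (230,220) in the left half with its tip past the red ring. Next I lift straight up by about 27 mm.

```bash
python3 -m pendant '[[1,-0.21,0,-0.21,0,0,0],[1,-0.21,0,-0.21,0,0,0],[1,-0.21,0,-0.21,0,0,0],[1,-0.21,0,-0.21,0,0,0],[1,-0.21,0,-0.21,0,0,0],[1,-0.21,0,-0.21,0,0,0],[1,-0.21,0,-0.21,0,0,0],[1,-0.21,0,-0.21,0,0,0],[1,-0.21,0,-0.21,0,0,0],[1,0,0,0,0,0,0]]'
python3 - <<'E'
from h import *
s=r.grab_frame("side");t=r.grab_frame("top")
ps=ring("side",s,(290,165,335,235));pt=ring("top",t,(290,190,350,225))
for p in(ps,pt):print(len(p),p.min(0),p.max(0),p.mean(0))
st=r.read_state();print(st["contact_force"],st["eef_pos"])
for dz in(0,.01,.02,.03):print(dz,proj("side",C+[0,0,.0355+dz]),proj("side",C+[0,0,-.0355+dz]))
# swing 1 deg about pivot, per row
R0=np.array(st["tcp_rot"]);p0=np.array(st["eef_pos"]);S=Ro.from_euler("z",2,degrees=True).as_matrix()
print("2deg row: shift cm",100*R0.T@(S@(p0-PV)+PV-p0),"rot",2*R0.T@[0,0,1])
E
```

```text
t: 5.65
eef_pos: [0.5148, 0.0208, 0.1257]
tcp_rot: [[-0.711, -0.06, 0.701], [-0.041, 0.998, 0.043], [-0.702, 0.002, -0.712]]
contact_force: [-5.7, -1.0, -6.6]
width: 0.0001
finger_force: 0.0
113 [306 181] [315 212] [311.24778761 197.17699115]
60 [306 202] [330 206] [317.18333333 203.68333333]
[-5.94605247 -0.39891976 -6.91871089] [0.51474535 0.02080178 0.12539319]
0 [308.82668592 190.55719298] [309.4111549  217.79020205]
0.01 [308.74188783 186.60607298] [309.33065386 214.03930086]
0.02 [308.65645699 182.62547006] [309.24956764 210.26113304]
0.03 [308.57038628 178.61505298] [309.16788982 206.45540021]
2deg row: shift cm [-0.0023447  -0.38354982  0.00142541] rot [-1.40426909  0.0032921  -1.42408479]
```

The ring is about 18 mm up and the force on the tool is about 7 N downward. Now the swing.

```bash
python3 -m pendant '[[1,0,-0.19,0,-0.7,0,-0.71],[1,0,-0.38,0,-1.4,0,-1.42],[1,0,-0.38,0,-1.4,0,-1.42],[1,0,-0.38,0,-1.4,0,-1.42],[1,0,-0.38,0,-1.4,0,-1.42],[1,0,-0.38,0,-1.4,0,-1.42],[1,0,-0.38,0,-1.4,0,-1.42],[1,0,-0.38,0,-1.4,0,-1.42],[1,0,-0.19,0,-0.7,0,-0.71],[1,0,0,0,0,0,0]]'
cat >> h.py <<'E'
def look(name=None):
    s=r.grab_frame("side");t=r.grab_frame("top")
    ps=ring("side",s,(290,165,350,240));pt=ring("top",t,(290,190,350,225))
    for p in(ps,pt):print(len(p),p.min(0),p.max(0),p.mean(0).round(1))
    st=r.read_state();print("F",st["contact_force"].round(1),st["eef_pos"].round(4))
    rs=cv2.minAreaRect(ps.astype(np.float32));rt=cv2.minAreaRect(pt.astype(np.float32))
    c=tri(ps.mean(0),rt[0]);d=PV-c
    q=plane("top",rt[0],c[2]);dq=PV-q
    # arm bar: bright white pixels' axis by line from turntable
    print("ring c",c.round(4),"top-only",q.round(4),"theta tri",round(YAW-np.degrees(np.arctan2(d[1],d[0])),1),"theta top",round(YAW-np.degrees(np.arctan2(dq[1],dq[0])),1))
    dT=d if False else PV-np.array(st["eef_pos"]);print("tcp yaw pos",round(YAW-np.degrees(np.arctan2(dT[1],dT[0])),1))
    if name:
        a=cv2.resize(s[150:250,260:360],(400,400),interpolation=2);b=cv2.resize(t[140:240,265:365],(400,400),interpolation=2);cv2.imwrite(f"pics/{name}.png",np.hstack([a,b])[:,:,::-1])
E
python3 -c "
from h import *
look('c')"
```

```text
t: 6.58
eef_pos: [0.5205, -0.01, 0.1251]
tcp_rot: [[-0.673, -0.331, 0.662], [-0.235, 0.944, 0.233], [-0.702, 0.002, -0.712]]
contact_force: [-10.1, -3.8, -6.7]
width: 0.0004
finger_force: 0.0
111 [308 190] [325 217] [318.5 206.6]
59 [318 198] [341 206] [329.2 201.5]
F [-9.2 -3.9 -6.8] [ 0.5203 -0.0096  0.1251]
ring c [ 0.5074 -0.0135  0.1191] top-only [ 0.5049 -0.013   0.1191] theta tri -15.7 theta top -15.2
tcp yaw pos -15.9
```

View pics/c.png

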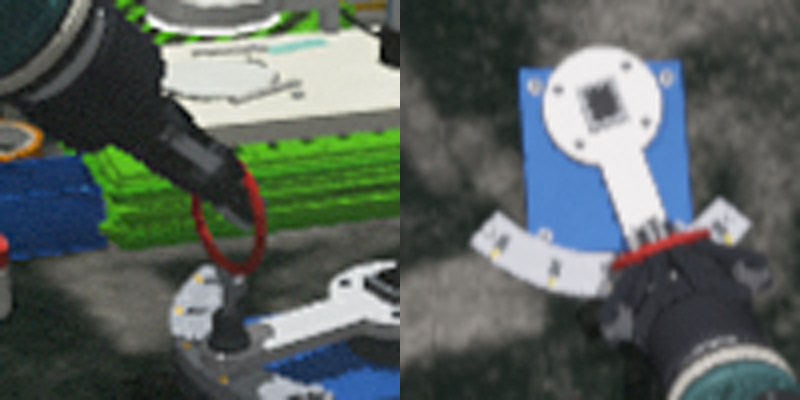

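The pin is up and the arm has followed the finger to about -16°. I'll swing the remaining 4°.

```bash
python3 -m pendant '[[1,0,-0.19,0,-0.7,0,-0.71],[1,0,-0.19,0,-0.7,0,-0.71],[1,0,-0.19,0,-0.7,0,-0.71],[1,0,-0.19,0,-0.7,0,-0.71],[1,0,0,0,0,0,0],[1,0,0,0,0,0,0],[1,0,0,0,0,0,0]]'
python3 -c "
from h import *
look()
t=r.grab_frame('top');p=plane('top',(0,0),0)
g=cv2.cvtColor(t,cv2.COLOR_RGB2GRAY)
# bar edges on arcs of radius 60..95 mm at z=.046
for rad in(.062,.07,.078,.086):
    a=np.arange(-20,20,.25);v=[g[tuple(int(round(k)) for k in proj('top',[PV[0]-rad*np.cos(np.radians(YAW+20+x)),PV[1]-rad*np.sin(np.radians(YAW+20+x)),.046])[::-1])] for x in a]
    v=np.array(v);m=v>195;print(rad,(20+a[m].mean()).round(2) if m.any() else None,m.sum()*.25)
"
```

```text
t: 7.27
eef_pos: [0.5229, -0.0165, 0.1251]
tcp_rot: [[-0.655, -0.395, 0.644], [-0.281, 0.919, 0.278], [-0.702, 0.001, -0.712]]
contact_force: [-9.2, -5.2, -7.5]
width: -0.0003
finger_force: 0.0
113 [309 194] [328 219] [320.6 208.3]
62 [321 196] [343 206] [331.8 200.5]
F [-8.9 -5.4 -7.2] [ 0.5229 -0.0164  0.1251]
ring c [ 0.5105 -0.0206  0.1174] top-only [ 0.5082 -0.0201  0.1174] theta tri -19.3 theta top -18.7
tcp yaw pos -19.8
0.062 19.75 30.25
0.07 17.25 27.25
0.078 19.25 23.75
0.086 19.62 22.5
```

```bash
python3 -m pendant '[[1,0.21,0,0.21,0,0,0],[1,0.21,0,0.21,0,0,0],[1,0.21,0,0.21,0,0,0],[1,0.21,0,0.21,0,0,0],[1,0.21,0,0.21,0,0,0],[1,0.21,0,0.21,0,0,0],[1,0.21,0,0.21,0,0,0],[1,0.21,0,0.21,0,0,0],[1,0.21,0,0.21,0,0,0],[1,0,0,0,0,0,0]]'
python3 -m pendant '[[1,0,0,0,0,0,0],[1,0,0,0,0,0,0]]'
python3 -c "
from h import *
look('d')
a=np.radians(YAW+20);c=np.array([PV[0]-.13*np.cos(a),PV[1]-.13*np.sin(a),.113])
for dz in(0,.01):print(dz,proj('side',c+[0,0,.039+dz]),proj('side',c+[0,0,-.039+dz]))
"
```

```text
t: 8.25
eef_pos: [0.5245, -0.0165, 0.0995]
tcp_rot: [[-0.651, -0.397, 0.647], [-0.282, 0.918, 0.279], [-0.704, -0.0, -0.71]]
contact_force: [-0.5, -0.3, -0.7]
width: -0.0003
finger_force: 0.0
t: 8.42
eef_pos: [0.5244, -0.0164, 0.0997]
tcp_rot: [[-0.652, -0.397, 0.647], [-0.282, 0.918, 0.279], [-0.704, -0.0, -0.71]]
contact_force: [-0.5, -0.2, 0.5]
width: 0.0003
finger_force: 0.0
108 [309 196] [329 227] [321.4 215.3]
53 [322 197] [344 206] [332.  201.2]
F [-0.5 -0.2 -0.2] [ 0.5243 -0.0164  0.0996]
ring c [ 0.5117 -0.0236  0.1007] top-only [ 0.5094 -0.0231  0.1007] theta tri -20.8 theta top -20.2
tcp yaw pos -20.0
0 [317.19883858 195.50533554] [317.61990015 226.35445117]
0.01 [317.14302013 191.41579207] [317.56729524 222.50034787]
```

View pics/d.png

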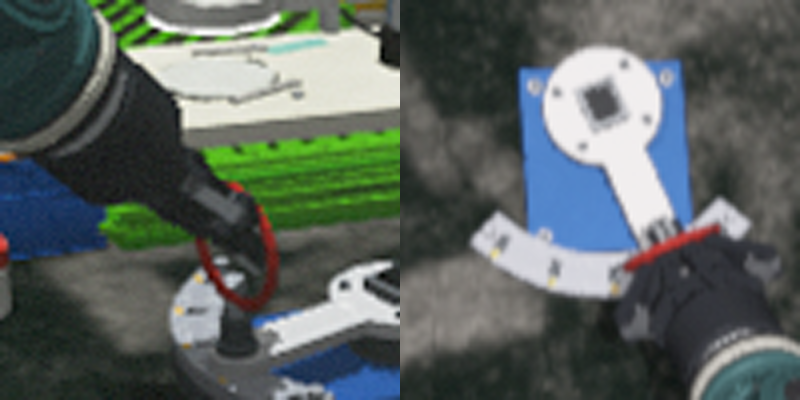

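The pin has dropped home: the ring spans rows 196–227, against a prediction of 195.5–226.4 for home and 191–222.5 for riding on the sector. I'll withdraw straight back along the fingers.

```bash
python3 -m pendant '[[1,0,0,-0.6,0,0,0],[1,0,0,-1,0,0,0],[1,0,0,-1,0,0,0],[1,0,0,-1,0,0,0],[1,0,0,-1,0,0,0],[1,0,0,-1.2,0,0,0],[1,0,0,-1.5,0,0,0],[1,0,0,-1.5,0,0,0],[1,0,0,-1.5,0,0,0],[1,0,0,-1.5,0,0,0]]'
python3 -m pendant '[[1,0,0,-1.5,0,0,0],[1,0,0,-1.5,0,0,0],[1,0,0,-1.5,0,0,0],[1,0,0,-0.5,0,0,0],[1,0,0,0,0,0,0],[1,0,0,0,0,0,0],[1,0,0,0,0,0,0]]'
python3 -c "
from h import *
look('e')"
```

```text
t: 9.35
eef_pos: [0.4471, -0.0492, 0.1841]
tcp_rot: [[-0.652, -0.397, 0.646], [-0.282, 0.918, 0.279], [-0.704, -0.0, -0.71]]
contact_force: [-0.6, -1.1, 1.0]
width: -0.0001
finger_force: 0.0
t: 9.93
eef_pos: [0.4155, -0.063, 0.2184]
tcp_rot: [[-0.652, -0.397, 0.646], [-0.281, 0.918, 0.28], [-0.704, 0.001, -0.71]]
contact_force: [-1.0, 0.4, 0.0]
width: -0.0001
finger_force: 0.0
168 [309 195] [329 226] [318.9 211.4]
63 [322 197] [344 206] [332.5 201.6]
F [ 0.3  0.9 -0.1] [ 0.4155 -0.0628  0.2183]
ring c [ 0.5067 -0.0244  0.1119] top-only [ 0.5052 -0.0241  0.1119] theta tri -20.2 theta top -19.9
tcp yaw pos -20.1
```

View pics/e.png

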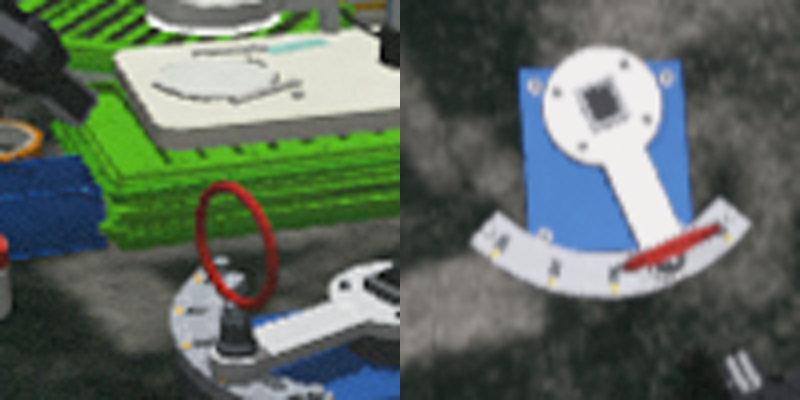

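The gripper is clear. The arm stands at -20°, and the ring centre is 112 mm above the bench, which is home height.

```bash
python3 -c "
from workcell import r
print(r.hand_in())"
```

```text
the job is handed in; nothing more can be done
None
```

I turned the fixture one hole towards the red bin (about -20° by camera), saw the pin fully home there, withdrew the gripper clear of everything, and handed in the job at about 10 s.

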